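# Find the mill case that rattles

## Robot

A 6-joint arm with a two-finger parallel gripper is mounted at the origin on a cart in front of the work surface, level with it; the furniture and walls round the work are solid. World frame = base frame: x ahead of the robot, y to its left, z up, the work surface at z = 0. Lengths are in mm, angles in degrees, forces in N, time in s.
With the tool pointing down it reaches from about 300 to 850 mm from the base axis. Payload 4.2 kg.
Tool frame: the origin (TCP) lies midway between the tips of the shut fingers; the grasp point (between the pads) lies 19 mm behind it; z points along the fingers, y is the line along which they close (so a half turn about z gives the same grasp; the last joint's range is limited). The gripper opens to 91 mm and grips with 3 to 60 N. Pads are 32 mm wide; open, the fingers measure 118 mm over their backs; the gripper's body (76 mm by 178 mm) begins 60 mm behind the grasp point.
Start: joints at [65.088, 18.312, 89.639, -0, 72.044, -1.146], TCP at [231.733, 526.254, 213.976] pointing down, gripper open.
Joint ranges: [-177.97, 177.97], [-48.28, 115.42], [12.27, 149.76], [-77.06, 257.06], [2.81, 150.46], [-146.56, 146.56]. Speed limits (degrees/s): [147.25, 147.25, 180, 180, 180, 180].

## Interface

Orientations are given as [roll, pitch, yaw] about the fixed x, y, z axes, in that order (R = Rz(yaw) Ry(pitch) Rx(roll)).
In Python, from workcell import env gives the robot as it stands.
- The arm moves only by the shell command python3 -m jog 'ROWS' [FORCE]. ROWS is a JSON object of lists of equal length, an entry for each row: "jaw": the finger opening in mm, from 0 to 91.2; "slide": the shift along the tool's x, y, z in units of 30 mm (1.0 is 30 mm), a list of three; "spin": the turn about the tool's z in units of 8 degrees (1.0 is 8 degrees). In form: {"jaw": [jaw, ...], "slide": [[dx, dy, dz], ...], "spin": [spin, ...]}. A call has 1 to 10 rows; each row shifts and turns the commanded pose from where the row before left it, along the tool's axes as they then stand; what a row does not reach is not made up. A row lasts 1/10 s, in which the tool goes at most 50 mm and 8.59 degrees, less where a joint would pass 70% of its speed; a pose out of reach is approached as far as the arm can. A call is refused whole if a number of a shift passes 1 or a number of a turn 1, either way. A call with a gripper value outside its range is refused whole. The fingers move at their own pace and stop on an object; FORCE is the grip in N (left out, the last holds). Time passes only in rows, so rows that do not move let the fingers close. It gives the time, the measured TCP pose, the force, the opening and the grip force at its end, in the units of the state.
- env.state(): the state, without advancing time (a new reading comes with each control period).
- env.grab_frame(name): name is "scene" or "top" or "wrist"; returns the picture (384x512x3 uint8, red, green, blue); there is no depth.
- env.camera_model(name): a dict with "fx", "fy", "cx", "cy" (pixels), "camera_from_world" (4x4, takes a point from world to camera coordinates). Camera axes: x right, y up, looking along -z (the intrinsics and any distortion apply to the point x, -y, -z); pixel columns grow to the right and rows downward; lengths in mm; the calibration is good to about 2 mm. The wrist camera is an equidistant fisheye: a pixel r from the principal point sees the ray r / f radians off the axis. A picture is of the moment at which its call begins: read the wrist's pose just before it. camera_model takes no time and is no camera call; for the wrist camera it gives the pose at the moment of the call.
- env.job_done(): hands the job in; it is judged then, once.
The state is a dict: "time_s": time; "qpos": joint angles; "qvel": joint speeds; "effort": joint torques, N m; "ee_pos": TCP position; "ee_rot": TCP orientation; "force": force on the tool from outside, world axes, zero at the start; "torque": the same for the moment, N m; "gripper_width": finger opening in mm; "gripper_force": force on a finger pad.
Only numpy, scipy, OpenCV 4.12 (cv2) and the standard library are available. Lean on these libraries where they do the work, as an engineer would, in place of code of your own. Each camera call takes 0.05 s, during which the arm holds its last target. There are 200 camera calls.

## Task

One of the three sealed metal mill cases still has a grinding ball loose inside. Pick the cases up and shake them lengthwise to find the one that rattles, putting any empty one back down flat on the desk; then hold the rattling case out level and still in the air over the middle of the glass bowl, a hand's breadth or two above the desk and clear of the bowl, and finish while still holding it there. Leave the bowl and the other things where they are.

Things in the scene. Friction and masses are not known exactly. Their poses are not given: they have to be found in the camera images.
- case_1: sealed plain aluminium mill case, one of three that look alike: rounded box 120 mm long (its x), 56 mm wide (its y), 50 mm high, dark gasket line round it at 32 mm, a clasp on each end; origin at the centre of its underside, z up; 0.18 to 0.35 kg without a ball. Pick it up across its 56 mm width. Stands flat on the desk at the start
- case_2: second case, same shape, size, origin and axes as case_1. Any one of the three, and only one, holds a loose steel ball, 34 mm across, 0.16 kg; the others are empty. The ball runs about 76 mm between the inner ends along the case's x when shaken lengthwise or tipped some 15 degrees or more, knocks at the ends and shifts the weight
- case_3: third case, same shape, size, origin and axes as case_1. In the case that has it, the ball stays where it is while the case is level and still, so the moment at the wrist differs by about 0.12 N m (about the case's y) between ball at one end and at the other; the reading needs half a second to settle
- glass_bowl: clear glass bowl with a pale bottom, 122 mm across, 68 mm high, open upwards; origin at the centre of its underside; stays where it stands
- beaker: bystander: pale open beaker, 91 x 84 mm, 113 mm high; origin at the centre of its underside
- jar: bystander: small glass jar, 54 mm across, 56 mm high; origin at the centre of its underside
- timer: bystander: grey clockwork timer, 47 x 66 mm, 62 mm high; origin at the centre of its underside
- amber_bottle: bystander: brown glass bottle with black cap, 44 mm across, 120 mm high; origin at the centre of its underside

How it is judged (in metres and radians):
On the way:
1. the case with the ball, lifted off the desk in the fingers, is shaken or tipped so that the ball runs to an inner end (((distance between ball_c0 and case_1 below 0.06 m and height (world z) of case_1 above 0.03 m and contact force between case_1 and the fingers above 2 N and (x of ball_c0 in the frame of case_1 above 0.025 m or x of ball_c0 in the frame of case_1 below -0.025 m)) or (distance between ball_c0 and case_2 below 0.06 m and height (world z) of case_2 above 0.03 m and contact force between case_2 and the fingers above 2 N and (x of ball_c0 in the frame of case_2 above 0.025 m or x of ball_c0 in the frame of case_2 below -0.025 m)) or (distance between ball_c0 and case_3 below 0.06 m and height (world z) of case_3 above 0.03 m and contact force between case_3 and the fingers above 2 N and (x of ball_c0 in the frame of case_3 above 0.025 m or x of ball_c0 in the frame of case_3 below -0.025 m)))), for 0.02 s.
At the end, for the whole second after the job is handed in: the case with the ball is held in the fingers (over 3 N), underside 75 to 300 mm above the desk, centre within 50 mm of the bowl's centre from above, within 15 degrees of level, under 30 mm/s, not touching the bowl; the other two stand flat on the desk, at rest, released (((distance between ball_c0 and case_1 below 0.06 m and height (world z) of case_1 between 0.075 and 0.3 m and horizontal distance between case_1 and glass_bowl below 0.05 m and angle between case_1's own z axis and vertical below 0.26 rad and linear speed of case_1 below 0.03 m/s and contact force between case_1 and the fingers above 3 N and contact force between case_1 and glass_bowl below 0.1 N and height (world z) of each of case_2, case_3 below 0.006 m and angle between each of case_2, case_3's own z axis and vertical below 0.1 rad and linear speed of each of case_2, case_3 below 0.02 m/s and contact force between each of case_2, case_3 and the fingers below 0.1 N) or (distance between ball_c0 and case_2 below 0.06 m and height (world z) of case_2 between 0.075 and 0.3 m and horizontal distance between case_2 and glass_bowl below 0.05 m and angle between case_2's own z axis and vertical below 0.26 rad and linear speed of case_2 below 0.03 m/s and contact force between case_2 and the fingers above 3 N and contact force between case_2 and glass_bowl below 0.1 N and height (world z) of each of case_1, case_3 below 0.006 m and angle between each of case_1, case_3's own z axis and vertical below 0.1 rad and linear speed of each of case_1, case_3 below 0.02 m/s and contact force between each of case_1, case_3 and the fingers below 0.1 N) or (distance between ball_c0 and case_3 below 0.06 m and height (world z) of case_3 between 0.075 and 0.3 m and horizontal distance between case_3 and glass_bowl below 0.05 m and angle between case_3's own z axis and vertical below 0.26 rad and linear speed of case_3 below 0.03 m/s and contact force between case_3 and the fingers above 3 N and contact force between case_3 and glass_bowl below 0.1 N and height (world z) of each of case_1, case_2 below 0.006 m and angle between each of case_1, case_2's own z axis and vertical below 0.1 rad and linear speed of each of case_1, case_2 below 0.02 m/s and contact force between each of case_1, case_2 and the fingers below 0.1 N))); the arm keeps its last pose, push and grip.
It fails at once if the bowl or a bystander is moved by more than 30 mm (distance of any of glass_bowl, beaker, jar, timer, amber_bottle from where it was at the start of the episode above 0.03 m).
It also fails if it takes over 72 s, if anything falls off the work surface, if the arm or the gripper's body presses on something with over 40 N, if the wrist force passes 120 N, or if a joint passes its speed limit or range.

## Working session

There is one attempt and no reset: what is moved stays moved. The work goes in short steps, Python scripts to look and compute and a shell command to move; the robot and the scene stay as the last step left them, time stands still between calls to the robot, and variables do not carry over. Pictures are saved under pics/ and viewed, at most 10 in all, crops included, and the job is handed in when it is done.

```bash
mkdir -p pics; ls; python3 - <<'E'
from workcell import env
import cv2,numpy as np
s=env.state();print(s)
for n in ["top","scene"]:
    im=env.grab_frame(n);cv2.imwrite(f"pics/{n}0.png",im[...,::-1])
    c=env.camera_model(n);print(n,{k:(np.round(v,3).tolist() if k=='camera_from_world' else v) for k,v in c.items()})
E
```

```text
pics
{'time_s': 0.0, 'qpos': array([ 6.50878337e+01,  1.83518231e+01,  8.97068027e+01, -5.59053087e-04,
        7.20432718e+01, -1.14587113e+00]), 'qvel': array([-0.04040487, -0.1035543 ,  0.0132402 ,  0.00161505,  0.08679238,
       -0.1031658 ]), 'effort': array([ 5.38801560e-04, -4.12466633e+01, -2.31976712e+01,  7.27743236e-02,
        4.59544756e-02, -1.16571400e-04]), 'ee_pos': array([231.51745887, 525.7781817 , 213.11576747]), 'ee_rot': array([-1.79898112e+02, -1.50632813e-03,  1.56233876e+02]), 'force': array([-0.55469609, -0.33245595,  0.63750349]), 'torque': array([0.02278178, 0.03313663, 0.05931021]), 'gripper_force': 0.0, 'gripper_width': 91.08840020000935}
top {'fx': 477.02391159899156, 'fy': 477.02391159899156, 'cx': 250.22091788027907, 'cy': 190.61508738094818, 'camera_from_world': [[-0.015, -1.0, 0.001, 55.034], [0.987, -0.014, 0.16, -491.74], [-0.16, 0.003, 0.987, -1066.216], [0.0, 0.0, 0.0, 1.0]]}
scene {'fx': 370.9756264811803, 'fy': 370.9756264811803, 'cx': 256.61117586844654, 'cy': 189.76027763377945, 'camera_from_world': [[0.729, -0.684, 0.004, -347.298], [0.481, 0.516, 0.709, -298.756], [-0.487, -0.515, 0.705, -630.097], [0.0, 0.0, 0.0, 1.0]]}
```

View pics/top0.png

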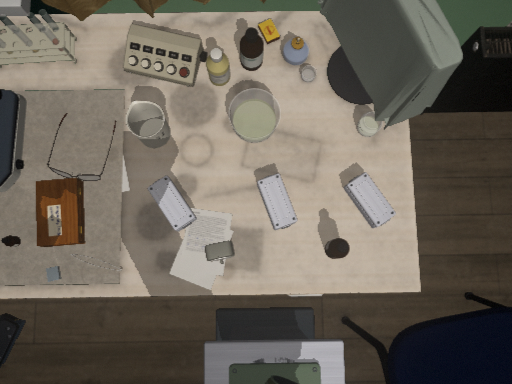

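View pics/scene0.png

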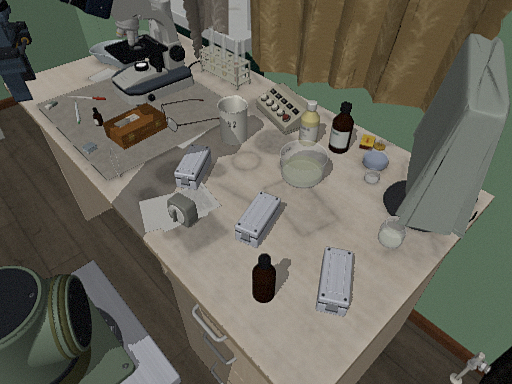

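The top view shows cases at about (172,203), (277,201) and (370,200). The bowl is at (253,115), beaker (146,120), timer (220,251), bottle (337,248) and jar (368,124).

```bash
cat >h.py <<'E'
from workcell import env
import cv2,numpy as np
def ray(n,px,z):
    c=env.camera_model(n);T=np.array(c['camera_from_world']);R=T[:3,:3];o=-R.T@T[:3,3]
    d=R.T@np.array([(px[0]-c['cx'])/c['fx'],-(px[1]-c['cy'])/c['fy'],-1]);return o+d*(z-o[2])/d[2]
E
python3 - <<'E'
from h import *
im=cv2.imread("pics/top0.png");b,g,r=[im[...,i].astype(int) for i in range(3)]
m=((b-r>2)&(b>120)).astype(np.uint8)*255
m=cv2.morphologyEx(m,cv2.MORPH_CLOSE,np.ones((5,5)));m=cv2.morphologyEx(m,cv2.MORPH_OPEN,np.ones((5,5)))
cs,_=cv2.findContours(m,0,2)
vis=im.copy()
for c in cs:
    if not 800<cv2.contourArea(c)<4000: continue
    w=np.array([ray("top",p,50)[:2] for p in c[:,0]],np.float32)
    print(cv2.boundingRect(c),cv2.minAreaRect(c)); 
    (x,y),(a,bb),t=cv2.minAreaRect(w); print("  world",x,y,a,bb,t)
    cv2.drawContours(vis,[c],-1,(0,0,255),1)
for n,p,z in [("bowlrim",(253,115),68),("bowlbot",(255,119),5),("timer",(220,251),62),("botcap",(334,240),120),("beakertop",(146,118),113),("jar",(368,124),56)]: print(n,ray("top",p,z).round())
cv2.imwrite("pics/v1.png",cv2.resize(vis[80:280,120:420],None,fx=2.6,fy=2.6,interpolation=2))
E
```

```text
(209, 341, 136, 43) ((276.5, 362.0), (42.0, 135.0), 90.0)
  world 113.57933044433594 -3.05426025390625 291.7682800292969 87.24944305419922 89.14351654052734
(351, 178, 42, 44) ((371.2441711425781, 199.59906005859375), (50.356056213378906, 21.700862884521484), 54.090274810791016)
  world 466.22686767578125 -228.92388916015625 113.65963745117188 50.67588424682617 33.053810119628906
(260, 178, 33, 48) ((276.966064453125, 200.9049835205078), (50.11411666870117, 21.92913246154785), 70.34617614746094)
  world 466.3807373046875 -12.908348083496094 115.12461853027344 50.30217361450195 18.37580680847168
bowlrim [665.  39.  68.]
bowlbot [676.  33.   5.]
timer [354. 117.  62.]
botcap [ 371. -127.  120.]
beakertop [647. 277. 113.]
jar [ 644. -230.   56.]
```

View pics/v1.png

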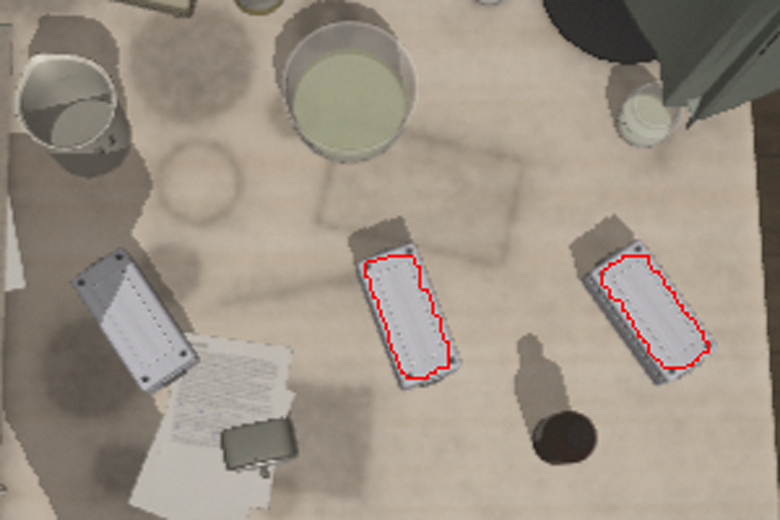

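```bash
cat >>h.py <<'E'
def go(x,y,yaw,z):
    s=env.state();p=s['ee_pos'];y0=s['ee_rot'][2];d=np.array([x,y,z])-p
    dy=(yaw-y0+180)%360-180; t=np.radians(y0)
    X=np.array([np.cos(t),np.sin(t)]);Y=np.array([np.sin(t),-np.cos(t)])
    print("tcp",p.round(1),"yaw",round(y0,1),"slide units at present yaw",round(X@d[:2]/30,2),round(Y@d[:2]/30,2),"dz",round(-d[2]/30,2),"spin units",round(-dy/8,2))
E
python3 - <<'E'
from h import *
f=lambda q:np.array([120+q[0]/2.6,80+q[1]/2.6])
for nm,q in [("L",[(82,283),(119,257),(183,354),(145,380)]),("M",[(366,268),(409,251),(454,361),(409,379)])]:
    w=np.array([ray("top",f(p),50)[:2] for p in q]);c=w.mean(0);d=(w[0]+w[1]-w[2]-w[3])/2
    print(nm,c.round(1),np.linalg.norm(d).round(1),np.linalg.norm(w[0]-w[1]).round(1),np.degrees(np.arctan2(d[1],d[0])).round(1))
print("bowl",ray("top",f((350,92)),68).round())
go(460,230,33,214)
E
```

```text
L [466.2 229.8] 103.9 39.6 33.2
M [466.1 -14.1] 105.2 41.2 20.2
bowl [664.  35.  68.]
tcp [231.5 525.8 213.2] yaw 156.2 slide units at present yaw -10.94 -5.96 dz -0.03 spin units 15.4
```

```bash
python3 -m jog '{"jaw":[91,91,91,91,91,91,91,91,91,91],"slide":[[-1,-0.55,0],[-1,-0.55,0],[-1,-0.55,0],[-1,-0.55,0],[-1,-0.55,0],[-1,-0.55,0],[-1,-0.55,0],[-1,-0.55,0],[-1,-0.55,0],[-1,-0.55,0]],"spin":[0,0,0,0,0,0,0,0,0,0]}' 30
python3 -m jog '{"jaw":[91,91,91,91,91,91,91,91,91,91],"slide":[[0,0,0],[0,0,0],[0,0,0],[0,0,0],[0,0,0],[0,0,0],[0,0,0],[0,0,0],[0,0,0],[0,0,0]],"spin":[1,1,1,1,1,1,1,1,1,1]}'
python3 -m jog '{"jaw":[91,91,91,91,91,91,91],"slide":[[0,0,0],[0,0,0],[0,0,0],[0,0,0],[0,0,0],[0,0,0],[0,0,0]],"spin":[1,1,1,1,1,0.4,0]}'
python3 -c "
from h import *
go(466,230,33,130)
cv2.imwrite('pics/w1.png',env.grab_frame('wrist')[...,::-1])"
```

```text
time_s: 1.1
ee_pos: [440.2, 253.1, 213.6]
ee_rot: [-180.0, -0.0, 156.2]
force: [1.1, 0.4, -0.4]
gripper_width: 91.3
gripper_force: 0.0
time_s: 2.1
ee_pos: [439.5, 254.2, 213.5]
ee_rot: [-180.0, 0.0, 75.9]
force: [0.3, -0.2, 0.2]
gripper_width: 91.1
gripper_force: 0.0
time_s: 2.8
ee_pos: [439.5, 254.2, 213.6]
ee_rot: [-180.0, 0.0, 33.0]
force: [-0.5, 0.8, 0.1]
gripper_width: 90.9
gripper_force: 0.0
tcp [439.5 254.2 213.6] yaw 33.0 slide units at present yaw 0.3 1.16 dz 2.79 spin units 0.01
```

View pics/w1.png

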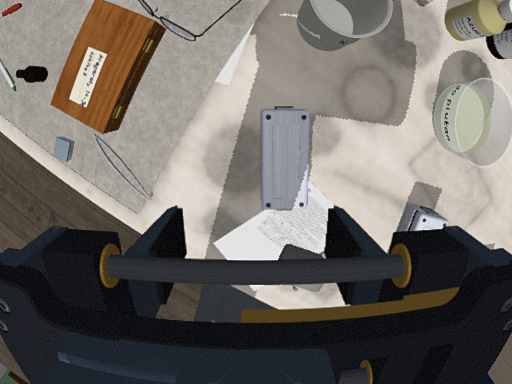

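The wrist view shows the left case centred near (286,158), with its axis upright in the picture, so the yaw matches. I'll check its centre with a fisheye ray.

```bash
cat >>h.py <<'E'
def wray(px,z):
    c=env.camera_model("wrist");T=np.array(c['camera_from_world']);R=T[:3,:3];o=-R.T@T[:3,3]
    u=np.array([(px[0]-c['cx'])/c['fx'],(px[1]-c['cy'])/c['fy']]);r=np.linalg.norm(u)
    v=np.array([*(u/r*np.sin(r)),np.cos(r)]);d=R.T@np.array([v[0],-v[1],-v[2]]);return o+d*(z-o[2])/d[2]
E
python3 -c "
from h import *
q=[wray(p,50) for p in [(269,115),(303,117),(301,204),(270,205)]]
print(np.round(q,0)[:,:2].tolist(),np.mean(q,0).round(1))"
```

```text
[[501.0, 276.0], [521.0, 242.0], [435.0, 184.0], [413.0, 215.0]] [467.7 229.5  50. ]
```

Both views agree on (467,230), so I'll grasp the left case.

```bash
python3 -m jog '{"jaw":[91,91,91,91,91,91,91,91,91,91],"slide":[[0.3,0.6,0.4],[0,0.56,0.8],[0,0,1],[0,0,1],[0,0,1],[0,0,1],[0,0,0.8],[0,0,0.4],[0,0,0.25],[0,0,0]],"spin":[0,0,0,0,0,0,0,0,0,0]}' 40
python3 -m jog '{"jaw":[40,40,40,40,40,40,40,40],"slide":[[0,0,0],[0,0,0],[0,0,0],[0,0,0],[0,0,0],[0,0,0],[0,0,0],[0,0,0]],"spin":[0,0,0,0,0,0,0,0]}' 40
python3 -c "
from h import *
go(466,230,33,14)"
```

```text
time_s: 3.85
ee_pos: [466.3, 230.1, 14.1]
ee_rot: [-180.0, 0.0, 33.1]
force: [-0.4, -0.1, 0.1]
gripper_width: 90.9
gripper_force: 0.0
time_s: 4.65
ee_pos: [466.5, 230.1, 14.8]
ee_rot: [180.0, -0.0, 33.0]
force: [-1.4, -1.3, 5.9]
gripper_width: 55.8
gripper_force: 39.9
tcp [466.5 230.1  14.8] yaw 33.0 slide units at present yaw -0.02 -0.01 dz 0.03 spin units 0.0
```

```bash
cat >>h.py <<'E'
def tq():
    s=env.state();t=np.radians(s['ee_rot'][2]);Y=np.array([np.sin(t),-np.cos(t),0])
    print("t",round(s['time_s'],2),"TORQUE about tool y",round(float(Y@s['torque']),4),"F",s['force'].round(2),"grip",round(s['gripper_force'],1),"tcp",s['ee_pos'].round(1),s['ee_rot'].round(1))
E
python3 -m jog '{"jaw":[40,40,40,40,40,40,40,40,40,40],"slide":[[0,0,-0.5],[0,0,-1],[0,0,-1],[0,0,-0.5],[0,0,0],[0,0,0],[0,0,0],[0,0,0],[0,0,0],[0,0,0]],"spin":[0,0,0,0,0,0,0,0,0,0]}' 50 >/dev/null; python3 -c "from h import *;tq()"
python3 -m jog '{"jaw":[40,40,40,40,40,40,40,40,40,40],"slide":[[-1,0,0],[-1,0,0],[1,0,0],[1,0,0],[-1,0,0],[-1,0,0],[1,0,0],[1,0,0],[-1,0,0],[-1,0,0]],"spin":[0,0,0,0,0,0,0,0,0,0]}' >/dev/null
python3 -m jog '{"jaw":[40,40,40,40,40,40,40,40],"slide":[[0,0,0],[0,0,0],[0,0,0],[0,0,0],[0,0,0],[0,0,0],[0,0,0],[0,0,0]],"spin":[0,0,0,0,0,0,0,0]}' >/dev/null; python3 -c "from h import *;tq()"
python3 -m jog '{"jaw":[40,40,40,40,40,40,40,40,40,40],"slide":[[1,0,0],[1,0,0],[-1,0,0],[-1,0,0],[1,0,0],[1,0,0],[-1,0,0],[-1,0,0],[1,0,0],[1,0,0]],"spin":[0,0,0,0,0,0,0,0,0,0]}' >/dev/null
python3 -m jog '{"jaw":[40,40,40,40,40,40,40,40],"slide":[[0,0,0],[0,0,0],[0,0,0],[0,0,0],[0,0,0],[0,0,0],[0,0,0],[0,0,0]],"spin":[0,0,0,0,0,0,0,0]}' >/dev/null; python3 -c "from h import *;tq()"
```

```text
t 5.65 TORQUE about tool y -0.1425 F [ 0.35 -0.06 -3.09] grip 49.9 tcp [466.1 230.  103.9] [-1.8e+02  1.0e-01  3.3e+01]
t 7.45 TORQUE about tool y -0.1091 F [ 0.21  0.31 -2.77] grip 49.9 tcp [416.1 197.4 104.4] [-180.   -0.   33.]
t 9.25 TORQUE about tool y -0.1442 F [-0.18 -0.29 -2.77] grip 49.9 tcp [466.3 230.  104.5] [-180.   -0.   33.]
```

```bash
cat >>h.py <<'E'
def avg(n=6):
    a=[];f=[]
    for i in range(n):
        env.grab_frame("wrist");s=env.state();t=np.radians(s['ee_rot'][2]);a.append(np.array([np.sin(t),-np.cos(t),0])@s['torque']);f.append(s['force'][2])
    print("t",round(s['time_s'],2),"MEAN TORQUE",np.mean(a).round(4),"+-",np.std(a).round(4),"Fz",np.mean(f).round(2),np.std(f).round(2),s['ee_pos'].round())
E
python3 -m jog '{"jaw":[40,40,40,40,40,40,40,40,40],"slide":[[-1,0,0],[-1,0,0],[-1,0,0],[1,0,0],[1,0,0],[1,0,0],[-1,0,0],[-1,0,0],[-1,0,0]],"spin":[0,0,0,0,0,0,0,0,0]}' >/dev/null
python3 -m jog '{"jaw":[40,40,40,40,40,40,40],"slide":[[0,0,0],[0,0,0],[0,0,0],[0,0,0],[0,0,0],[0,0,0],[0,0,0]],"spin":[0,0,0,0,0,0,0]}' >/dev/null; python3 -c "from h import *;avg()"
python3 -m jog '{"jaw":[40,40,40,40,40,40,40,40,40],"slide":[[1,0,0],[1,0,0],[1,0,0],[-1,0,0],[-1,0,0],[-1,0,0],[1,0,0],[1,0,0],[1,0,0]],"spin":[0,0,0,0,0,0,0,0,0]}' >/dev/null
python3 -m jog '{"jaw":[40,40,40,40,40,40,40],"slide":[[0,0,0],[0,0,0],[0,0,0],[0,0,0],[0,0,0],[0,0,0],[0,0,0]],"spin":[0,0,0,0,0,0,0]}' >/dev/null; python3 -c "from h import *;avg()"
```

```text
t 11.15 MEAN TORQUE -0.1521 +- 0.0262 Fz -3.12 0.58 [391. 181. 104.]
t 13.05 MEAN TORQUE -0.1518 +- 0.0224 Fz -2.82 0.44 [466. 230. 104.]
```

The torque difference is nil and the weight is about 0.3 kg, so this case is empty. I'll put it back and go to the middle one.

```bash
python3 -m jog '{"jaw":[40,40,40,40,40,40,40],"slide":[[0,0,0.5],[0,0,1],[0,0,0.8],[0,0,0.4],[0,0,0.2],[0,0,0.1],[0,0,0]],"spin":[0,0,0,0,0,0,0]}' |tail -5
python3 -m jog '{"jaw":[91,91,91,91,91,91,91,91,91,91],"slide":[[0,0,0],[0,0,0],[0,0,0],[0,0,0],[0,0,-0.5],[0,0,-1],[0,0,-1],[0,0,-1],[0,0,-1],[0,0,-1]],"spin":[0,0,0,0,0,0,0,0,0,0]}'
python3 -c "
from h import *
go(466,-14,19,165)
cv2.imwrite('pics/top1.png',env.grab_frame('top')[...,::-1])"
```

```text
ee_pos: [467.1, 230.5, 15.3]
ee_rot: [180.0, -0.1, 33.0]
force: [0.2, -0.0, -2.1]
gripper_width: 55.8
gripper_force: 49.9
time_s: 14.75
ee_pos: [466.1, 230.0, 180.9]
ee_rot: [-180.0, -0.0, 33.0]
force: [1.2, -0.4, -0.2]
gripper_width: 91.1
gripper_force: 0.0
tcp [466.1 230.  180.9] yaw 33.0 slide units at present yaw -4.44 6.82 dz 0.53 spin units 1.75
```

```bash
python3 -m jog '{"jaw":[91,91,91,91,91,91,91,91,91,91],"slide":[[-0.63,0.97,0],[-0.63,0.97,0],[-0.63,0.97,0],[-0.63,0.97,0],[-0.63,0.97,0],[-0.63,0.97,0],[-0.63,0.97,0],[0,0,0],[0,0,0],[0,0,0]],"spin":[0,0,0,0,0,0,0,1,0.75,0]}' >/dev/null
python3 -c "
from h import *
go(466,-14,19,14)
im=env.grab_frame('wrist')[...,::-1]
t=cv2.imread('pics/top1.png')[80:280,120:420]
cv2.imwrite('pics/m1.png',np.hstack([im,cv2.resize(t,(288,192)).repeat(2,0)[:384]]))"
```

```text
tcp [466.4 -13.2 179.4] yaw 19.0 slide units at present yaw -0.02 0.02 dz 5.51 spin units -0.0
```

View pics/m1.png

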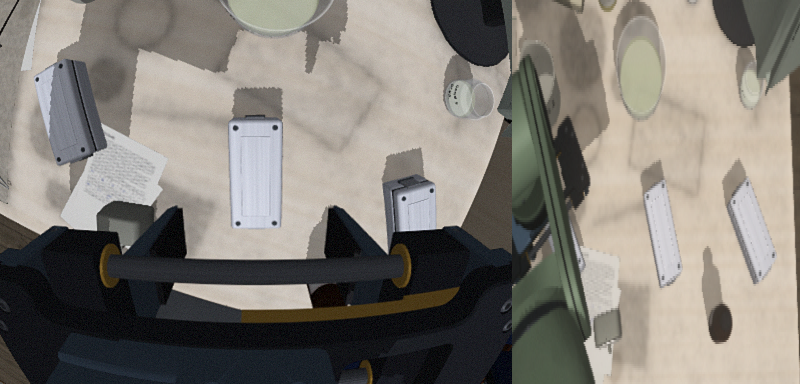

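The left case stands flat. The middle case is aligned under the fingers, centred near (256,173). I'll grasp, lift and shake it.

```bash
python3 -m jog '{"jaw":[91,91,91,91,91,91,91,91],"slide":[[0,0,0.6],[0,0,1],[0,0,1],[0,0,1],[0,0,1],[0,0,0.6],[0,0,0.3],[0,0,0]],"spin":[0,0,0,0,0,0,0,0]}' 50 | tail -5
python3 -m jog '{"jaw":[40,40,40,40,40,40,40],"slide":[[0,0,0],[0,0,0],[0,0,0],[0,0,0],[0,0,0],[0,0,0],[0,0,0]],"spin":[0,0,0,0,0,0,0]}' 50 |tail -2
python3 -m jog '{"jaw":[40,40,40,40,40,40,40,40,40,40],"slide":[[0,0,-0.5],[0,0,-1],[0,0,-1],[0,0,-0.5],[0,0,0],[0,0,0],[0,0,0],[0,0,0],[0,0,0],[0,0,0]],"spin":[0,0,0,0,0,0,0,0,0,0]}' >/dev/null; python3 -c "from h import *;avg()"
python3 -m jog '{"jaw":[40,40,40,40,40,40,40,40,40],"slide":[[-1,0,0],[-1,0,0],[-1,0,0],[1,0,0],[1,0,0],[1,0,0],[-1,0,0],[-1,0,0],[-1,0,0]],"spin":[0,0,0,0,0,0,0,0,0]}' >/dev/null
python3 -m jog '{"jaw":[40,40,40,40,40,40,40],"slide":[[0,0,0],[0,0,0],[0,0,0],[0,0,0],[0,0,0],[0,0,0],[0,0,0]],"spin":[0,0,0,0,0,0,0]}' >/dev/null; python3 -c "from h import *;avg()"
python3 -m jog '{"jaw":[40,40,40,40,40,40,40,40,40],"slide":[[1,0,0],[1,0,0],[1,0,0],[-1,0,0],[-1,0,0],[-1,0,0],[1,0,0],[1,0,0],[1,0,0]],"spin":[0,0,0,0,0,0,0,0,0]}' >/dev/null
python3 -m jog '{"jaw":[40,40,40,40,40,40,40],"slide":[[0,0,0],[0,0,0],[0,0,0],[0,0,0],[0,0,0],[0,0,0],[0,0,0]],"spin":[0,0,0,0,0,0,0]}' >/dev/null; python3 -c "from h import *;avg()"
```

```text
ee_pos: [465.9, -12.5, 13.6]
ee_rot: [-179.9, 0.1, 19.1]
force: [0.7, 0.5, -0.8]
gripper_width: 91.1
gripper_force: 0.0
gripper_width: 55.9
gripper_force: 50.0
t 18.65 MEAN TORQUE -0.1626 +- 0.0271 Fz -2.16 0.5 [466. -13. 104.]
t 20.55 MEAN TORQUE -0.158 +- 0.0169 Fz -2.4 0.29 [381. -42. 104.]
t 22.45 MEAN TORQUE -0.1641 +- 0.0422 Fz -2.49 0.43 [466. -13. 104.]
```

This one weighs only about 0.24 kg and shows no shift, so it is empty too. On to the right case.

```bash
python3 -m jog '{"jaw":[40,40,40,40,40,40,40],"slide":[[0,0,0.5],[0,0,1],[0,0,0.8],[0,0,0.4],[0,0,0.2],[0,0,0.1],[0,0,0.02]],"spin":[0,0,0,0,0,0,0]}' |tail -5
python3 -m jog '{"jaw":[91,91,91,91,91,91,91,91,91,91],"slide":[[0,0,0],[0,0,0],[0,0,0],[0,0,0],[0,0,-0.5],[0,0,-1],[0,0,-1],[0,0,-1],[0,0,-1],[0,0,-1]],"spin":[0,0,0,0,0,0,0,0,0,0]}' | tail -6
python3 -c "
from h import *
go(466,-229,33,180)"
```

```text
ee_pos: [466.1, -12.8, 14.9]
ee_rot: [-180.0, 0.0, 19.0]
force: [-5.3, 0.2, 9.8]
gripper_width: 56.1
gripper_force: 50.0
time_s: 24.15
ee_pos: [466.3, -12.8, 180.2]
ee_rot: [180.0, -0.0, 19.0]
force: [0.3, -0.4, 0.2]
gripper_width: 91.0
gripper_force: 0.0
tcp [466.3 -12.8 180.2] yaw 19.0 slide units at present yaw -2.36 6.81 dz 0.01 spin units -1.75
```

```bash
python3 -m jog '{"jaw":[91,91,91,91,91,91,91,91,91,91],"slide":[[-0.34,0.97,0],[-0.34,0.97,0],[-0.34,0.97,0],[-0.34,0.97,0],[-0.34,0.97,0],[-0.34,0.97,0],[-0.34,0.97,0],[0,0,0],[0,0,0],[0,0,0]],"spin":[0,0,0,0,0,0,0,-1,-0.75,0]}' >/dev/null
python3 -c "
from h import *
go(466,-229,33,14)
im=env.grab_frame('wrist')[...,::-1]
cv2.imwrite('pics/w3.png',im)"
```

```text
tcp [ 465.2 -229.   178.6] yaw 33.0 slide units at present yaw 0.02 0.01 dz 5.49 spin units -0.0
```

View pics/w3.png

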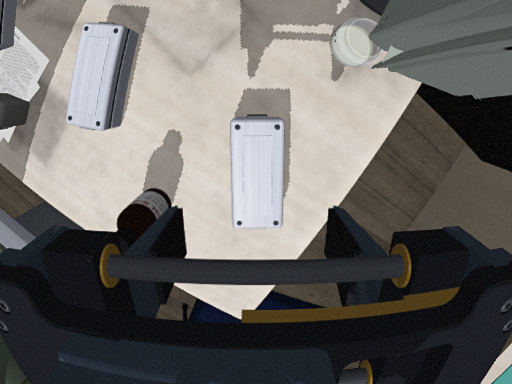

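The right case is aligned under the fingers at (257,172). The bottle stays about 26 mm clear of the gripper body through the shake.

```bash
python3 -m jog '{"jaw":[91,91,91,91,91,91,91,91],"slide":[[0,0,0.6],[0,0,1],[0,0,1],[0,0,1],[0,0,1],[0,0,0.6],[0,0,0.29],[0,0,0]],"spin":[0,0,0,0,0,0,0,0]}' 50 | tail -5
python3 -m jog '{"jaw":[40,40,40,40,40,40,40],"slide":[[0,0,0],[0,0,0],[0,0,0],[0,0,0],[0,0,0],[0,0,0],[0,0,0]],"spin":[0,0,0,0,0,0,0]}' 55 |tail -2
python3 -m jog '{"jaw":[40,40,40,40,40,40,40,40,40,40],"slide":[[0,0,-0.5],[0,0,-1],[0,0,-1],[0,0,-0.5],[0,0,0],[0,0,0],[0,0,0],[0,0,0],[0,0,0],[0,0,0]],"spin":[0,0,0,0,0,0,0,0,0,0]}' >/dev/null; python3 -c "from h import *;avg()"
python3 -m jog '{"jaw":[40,40,40,40,40,40,40,40,40],"slide":[[-1,0,0],[-1,0,0],[-1,0,0],[1,0,0],[1,0,0],[1,0,0],[-1,0,0],[-1,0,0],[-1,0,0]],"spin":[0,0,0,0,0,0,0,0,0]}' >/dev/null
python3 -m jog '{"jaw":[40,40,40,40,40,40,40],"slide":[[0,0,0],[0,0,0],[0,0,0],[0,0,0],[0,0,0],[0,0,0],[0,0,0]],"spin":[0,0,0,0,0,0,0]}' >/dev/null; python3 -c "from h import *;avg()"
python3 -m jog '{"jaw":[40,40,40,40,40,40,40,40,40],"slide":[[1,0,0],[1,0,0],[1,0,0],[-1,0,0],[-1,0,0],[-1,0,0],[1,0,0],[1,0,0],[1,0,0]],"spin":[0,0,0,0,0,0,0,0,0]}' >/dev/null
python3 -m jog '{"jaw":[40,40,40,40,40,40,40],"slide":[[0,0,0],[0,0,0],[0,0,0],[0,0,0],[0,0,0],[0,0,0],[0,0,0]],"spin":[0,0,0,0,0,0,0]}' >/dev/null; python3 -c "from h import *;avg();go(668,35,33,170)"
```

```text
ee_pos: [465.0, -228.2, 13.3]
ee_rot: [-179.9, 0.1, 33.0]
force: [0.2, 0.4, 0.3]
gripper_width: 91.2
gripper_force: 0.0
gripper_width: 55.8
gripper_force: 55.0
t 28.0 MEAN TORQUE -0.1461 +- 0.0074 Fz -4.48 0.55 [ 465. -229.  104.]
t 29.9 MEAN TORQUE -0.1172 +- 0.0349 Fz -4.62 0.3 [ 390. -278.  104.]
t 31.8 MEAN TORQUE -0.2122 +- 0.0324 Fz -4.22 0.6 [ 465. -229.  104.]
tcp [ 465.4 -228.7  104.1] yaw 33.0 slide units at present yaw 10.45 -3.69 dz -2.2 spin units 0.0
```

It is heavier (0.45 kg) and the moment swings by about 0.1 N m, so this is the one that rattles. One longer shake will make sure the ball reaches the end.

```bash
python3 -m jog '{"jaw":[40,40,40,40,40,40,40,40],"slide":[[-1,0,0],[-1,0,0],[-1,0,0],[-1,0,0],[1,0,0],[1,0,0],[1,0,0],[1,0,0]],"spin":[0,0,0,0,0,0,0,0]}' >/dev/null
python3 -m jog '{"jaw":[40,40,40,40],"slide":[[-1,0,0],[-1,0,0],[-1,0,0],[-1,0,0]],"spin":[0,0,0,0]}' >/dev/null
python3 -m jog '{"jaw":[40,40,40,40,40,40,40],"slide":[[0,0,0],[0,0,0],[0,0,0],[0,0,0],[0,0,0],[0,0,0],[0,0,0]],"spin":[0,0,0,0,0,0,0]}' >/dev/null; python3 -c "from h import *;avg(12)"
python3 -m jog '{"jaw":[40,40,40,40,40,40,40,40],"slide":[[1,0,0],[1,0,0],[1,0,0],[1,0,0],[-1,0,0],[-1,0,0],[-1,0,0],[-1,0,0]],"spin":[0,0,0,0,0,0,0,0]}' >/dev/null
python3 -m jog '{"jaw":[40,40,40,40],"slide":[[1,0,0],[1,0,0],[1,0,0],[1,0,0]],"spin":[0,0,0,0]}' >/dev/null
python3 -m jog '{"jaw":[40,40,40,40,40,40,40],"slide":[[0,0,-0.7],[0,0,-1],[0,0,-1],[0,0,0],[0,0,0],[0,0,0],[0,0,0]],"spin":[0,0,0,0,0,0,0]}' >/dev/null; python3 -c "from h import *;avg(12);go(667,35,33,184)"
```

```text
t 34.3 MEAN TORQUE -0.132 +- 0.0227 Fz -4.35 0.7 [ 365. -294.  104.]
t 36.8 MEAN TORQUE -0.1759 +- 0.0307 Fz -4.2 0.73 [ 465. -229.  185.]
tcp [ 465.4 -228.7  185.2] yaw 33.0 slide units at present yaw 10.43 -3.7 dz 0.04 spin units 0.0
```

```bash
for i in 1; do python3 -m jog '{"jaw":[40,40,40,40,40,40,40,40,40],"slide":[[-1,0,0],[-1,0,0],[-1,0,0],[1,0,0],[1,0,0],[1,0,0],[-1,0,0],[-1,0,0],[-1,0,0]],"spin":[0,0,0,0,0,0,0,0,0]}' >/dev/null; done
python3 -m jog '{"jaw":[40,40,40,40,40,40,40],"slide":[[0,0,0],[0,0,0],[0,0,0],[0,0,0],[0,0,0],[0,0,0],[0,0,0]],"spin":[0,0,0,0,0,0,0]}' >/dev/null; python3 -c "from h import *;avg(14)"
python3 -m jog '{"jaw":[40,40,40,40,40,40,40,40,40],"slide":[[1,0,0],[1,0,0],[1,0,0],[-1,0,0],[-1,0,0],[-1,0,0],[1,0,0],[1,0,0],[1,0,0]],"spin":[0,0,0,0,0,0,0,0,0]}' >/dev/null
python3 -m jog '{"jaw":[40,40,40,40,40,40,40],"slide":[[0,0,0],[0,0,0],[0,0,0],[0,0,0],[0,0,0],[0,0,0],[0,0,0]],"spin":[0,0,0,0,0,0,0]}' >/dev/null; python3 -c "from h import *;avg(14)"
python3 -m jog '{"jaw":[40,40,40,40,40,40,40,40,40,40],"slide":[[-1,0,0],[-1,0,0],[1,0,0],[1,0,0],[-1,0,0],[-1,0,0],[1,0,0],[1,0,0],[-1,0,0],[1,0,0]],"spin":[0,0,0,0,0,0,0,0,0,0]}' >/dev/null
python3 -m jog '{"jaw":[40,40,40,40,40,40,40],"slide":[[0,0,0],[0,0,0],[0,0,0],[0,0,0],[0,0,0],[0,0,0],[0,0,0]],"spin":[0,0,0,0,0,0,0]}' >/dev/null; python3 -c "from h import *;avg(14);go(667,35,33,184)"
```

```text
t 39.1 MEAN TORQUE -0.1446 +- 0.0223 Fz -4.2 0.54 [ 390. -278.  185.]
t 41.4 MEAN TORQUE -0.1966 +- 0.0411 Fz -4.39 0.49 [ 465. -229.  185.]
t 43.8 MEAN TORQUE -0.1596 +- 0.0288 Fz -4.33 0.52 [ 465. -229.  185.]
tcp [ 465.4 -228.7  185.1] yaw 33.0 slide units at present yaw 10.42 -3.7 dz 0.04 spin units 0.0
```

The ball shifts but may stop short of the ends. A sharp reversal between gentle ramps will drive it to one end.

```bash
python3 -m jog '{"jaw":[40,40,40,40,40,40,40,40,40],"slide":[[-0.25,0,0],[-0.5,0,0],[-0.75,0,0],[-1,0,0],[1,0,0],[0.75,0,0],[0.5,0,0],[0.25,0,0],[0,0,0]],"spin":[0,0,0,0,0,0,0,0,0]}' >/dev/null
python3 -m jog '{"jaw":[40,40,40,40,40,40,40,40,40],"slide":[[-0.25,0,0],[-0.5,0,0],[-0.75,0,0],[-1,0,0],[1,0,0],[0.75,0,0],[0.5,0,0],[0.25,0,0],[0,0,0]],"spin":[0,0,0,0,0,0,0,0,0]}' >/dev/null
python3 -m jog '{"jaw":[40,40,40,40,40],"slide":[[0,0,0],[0,0,0],[0,0,0],[0,0,0],[0,0,0]],"spin":[0,0,0,0,0]}' >/dev/null; python3 -c "from h import *;avg(16)"
python3 -m jog '{"jaw":[40,40,40,40,40,40,40,40,40,40],"slide":[[-0.25,0,0],[-0.5,0,0],[-0.75,0,0],[-0.75,0,0],[-0.5,0,0],[-0.25,0,0],[0.25,0,0],[0.5,0,0],[0.75,0,0],[1,0,0]],"spin":[0,0,0,0,0,0,0,0,0,0]}' >/dev/null
python3 -m jog '{"jaw":[40,40,40,40,40,40,40,40,40,40],"slide":[[-1,0,0],[-0.75,0,0],[-0.5,0,0],[-0.25,0,0],[0.25,0,0],[0.5,0,0],[0.75,0,0],[1,0,0],[-1,0,0],[-0.75,0,0]],"spin":[0,0,0,0,0,0,0,0,0,0]}' >/dev/null
python3 -m jog '{"jaw":[40,40,40,40,40,40,40],"slide":[[-0.5,0,0],[-0.25,0,0],[0,0,0],[0,0,0],[0,0,0],[0,0,0],[0,0,0]],"spin":[0,0,0,0,0,0,0]}' >/dev/null; python3 -c "from h import *;avg(16);go(667,35,33,184)"
```

```text
t 46.9 MEAN TORQUE -0.1499 +- 0.0209 Fz -4.26 0.45 [ 465. -229.  185.]
t 50.4 MEAN TORQUE -0.2047 +- 0.0298 Fz -4.43 0.51 [ 390. -278.  185.]
tcp [ 389.9 -277.7  185.1] yaw 33.0 slide units at present yaw 13.42 -3.7 dz 0.04 spin units 0.0
```

The moment is now about 0.053 N m off the empty value at this yaw. That puts the ball about 34 mm off centre, so it reached the end. I'll carry the case over the bowl.

```bash
python3 -m jog '{"jaw":[40,40,40,40,40,40,40,40,40,40],"slide":[[0.1,-0.3,0],[0.3,-0.6,0],[0.5,-0.8,0],[0.7,-0.8,0],[0.9,-0.7,0],[1,-0.5,0],[1,0,0],[1,0,0],[1,0,0],[1,0,0]],"spin":[0,0,0,0,0,0,0,0,0,0]}' |head -2
python3 -m jog '{"jaw":[40,40,40,40,40,40,40,40,40,40],"slide":[[1,0,0],[1,0,0],[1,0,0],[1,0,0],[0.9,0,0],[0.6,0,0],[0.3,0,0],[0.1,0,0],[0,0,0],[0,0,0]],"spin":[0,0,0,0,0,0,0,0,0,0]}'
python3 -c "
from h import *
go(667,35,33,184)
a=env.grab_frame('top');b=env.grab_frame('scene')
cv2.imwrite('pics/end.png',np.hstack([cv2.resize(i,(400,300)) for i in (a,b)])[...,::-1])"
```

```text
time_s: 51.4
ee_pos: [518.4, -60.6, 185.2]
time_s: 52.4
ee_pos: [665.5, 34.0, 185.2]
ee_rot: [-180.0, 0.1, 33.0]
force: [0.6, 0.0, -4.6]
gripper_width: 55.5
gripper_force: 55.0
tcp [665.5  34.  185.2] yaw 33.0 slide units at present yaw 0.06 -0.0 dz 0.04 spin units 0.0
```

View pics/end.png

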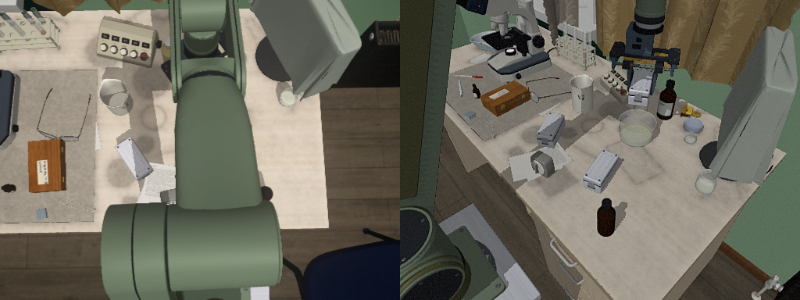

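The case is held level over the bowl, seen at (640,95) in the right half. The other two stand flat at (550,128) and (603,170), and the bowl and bystanders have not moved.

```bash
python3 -c "
from h import *
print(env.job_done())"
```

```text
the job is handed in; nothing more can be done
None
```

The right-hand case is the one with the ball: it weighed about 0.45 kg and its moment shifted when shaken. It was handed in held level over the bowl, with the two empty cases back flat on the desk and nothing else moved; no verdict came back.

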